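# Screw the locking ring onto the banding wheel

### The arm

A 6-joint arm with a two-finger parallel gripper is mounted at the origin on the work surface. World frame = base frame: x ahead of the robot, y to its left, z up, the work surface at z = 0. Lengths are in m, angles in rad, forces in N, time in s.
With the tool pointing down it reaches from about 0.375 to 0.925 m from the base axis. Payload 5.7 kg.
Tool frame: the origin (TCP) lies midway between the tips of the shut fingers; the grasp point (between the pads) lies 19 mm behind it; z points along the fingers, x is the direction in which the jaws open and shut, and the axes are right-handed (so a half turn about z gives the same grasp; the last joint's range is limited). The gripper opens to 88 mm and grips with 3 to 60 N. Pads are 20 mm wide; open, the fingers measure 115 mm over their backs; the gripper's body (75 mm by 178 mm) begins 61 mm behind the grasp point.
Start: joints at [-1.234, 0.359, 1.51, -0, 1.272, -0.115], TCP at [0.262, -0.54, 0.195] pointing down, gripper open.
Joint ranges: [-2.97, 2.97], [-1.01, 2.36], [0.21, 2.38], [-0.96, 4.11], [0.2, 2.71], [-2.98, 2.98]. Speed limits (rad/s): [2.39, 2.39, 3.14, 3.14, 3.14, 3.14].

### API

Orientations are given as a 3x3 rotation matrix whose columns are the frame's x, y, z axes.
In Python, from plant import read_state, grab_frame, camera_params, close_job gives the robot as it stands.
- The arm moves only by the shell command python3 -m creep 'ROWS'. ROWS is JSON, a list of rows, each a list of 3 entries, a list of its own where there are three numbers: the turn, a rotation vector about the world's x, y, z normalised to -1 to 1, where 1 is 45 degrees, then the shift along the world's x, y, z normalised to -1 to 1, where 1 is 50 mm, then the opening, from 0 (shut) to 1 (fully open). In form: [[[wx, wy, wz], [tx, ty, tz], grip], ...]. A call has 1 to 20 rows; each row shifts and turns the pose as measured when the row begins; what a row does not reach is not made up. A row lasts 1/10 s, in which the tool goes at most 50 mm and 8.59 degrees, less where a joint would pass 70% of its speed; a pose out of reach is approached as far as the arm can. A call with a number of a shift or a turn outside -1 to 1 is refused whole. A call with a gripper value outside its range is refused whole. The fingers move at their own pace and stop on an object; the grip force is fixed at half the most. Time passes only in rows, so rows that do not move let the fingers close. It gives the time, the measured TCP pose, the force and the opening at its end, in the units of the state.
- read_state(): the state, without advancing time (a new reading comes with each control period).
- grab_frame(name): name is "side" or "top" or "wrist"; returns (picture, depth): 480x640x3 uint8, red, green, blue; 480x640 float32, m along the optical axis (not along the pixel's ray), 0 where there is no reading.
- camera_params(name): a dict with "intrinsics" (3x3 intrinsics, pixels), "extrinsics" (4x4, takes a point from camera to world coordinates); the wrist camera has in their place "mount" (4x4, takes a point from camera to tool coordinates, whose origin is the TCP and whose axes are the tool frame's). Camera axes: x right, y up, looking along -z (the intrinsics and any distortion apply to the point x, -y, -z); pixel columns grow to the right and rows downward; lengths in m; the calibration is good to about 2 mm. The wrist camera is an equidistant fisheye: a pixel r from the principal point sees the ray r / f radians off the axis. A picture is of the moment at which its call begins: read the wrist's pose just before it. camera_params takes no time and is no camera call.
- close_job(): hands the job in, once; it reports no verdict.
The state is a dict: "time": time; "q": joint angles; "joint_velocities": joint speeds; "joint_efforts": joint torques, N m; "tool_pos": TCP position; "tcp_rot": TCP orientation; "force": force on the tool from outside, world axes, zero at the start; "torque": the same for the moment, N m; "opening": finger opening in m.
Only numpy, scipy, OpenCV 4.12 (cv2) and the standard library are available. Lean on these libraries where they do the work, as an engineer would, in place of code of your own. Each camera call takes 0.05 s, during which the arm holds its last target. There are 200 camera calls.

### The job

Lock the potter's banding wheel: pick up the loose knurled ring, set it level over the threaded stud in the middle of the wheel and screw it down clockwise, regripping as needed. Count on a quarter turn to a little over one turn; once you feel the spring collar push back, take up the slack of the thread and go on only a little, so that the ring is snug and stays tight by itself without the spring being driven to its bottom. Let go, and leave the jar, bowl, brush and turned wooden foot undisturbed.

Things in the scene. Friction and masses are not known exactly. Their poses are not given: they have to be found in the camera images.
- ring_center (a point): Centre of the loose dark steel ring, knurled, 57 mm outside, 32 mm bore, 30 mm high, 240 to 390 g; flat on the bench at the start, centre 15 mm above its underside, z up its axis. Three lugs in the bore, 120 degrees apart, the first on its own +x, 6 mm above its underside, 3.6 mm thick, reaching in to 10.7 mm from the axis, run in the thread.
- wheel: Banding wheel fixed to the bench: dark foot, aluminium disc 170 mm across, top at 40 mm, hub, spring collar and threaded stud in the middle. Origin on the stud's axis at bench height, z up; it does not turn. The ring sinks 27 mm per turn (4.3 mm per rad), with 1.4 mm axial and 1 mm sideways play, and stays when let go. The gripper must sink with it, or the thread binds.
- stud_tip (a point): Tip of the stud's cone nose, on its axis, 98 mm up. Core 19 mm across; cone above 86 mm, which centres the ring roughly.
- thread_top (a point): On the stud's axis, 80 mm up, top of the coarse round three-start right-hand thread (29 mm over crests, 120 degrees apart, first start on the wheel's +x). Clockwise from above is down. The ring, lowered, rests on it, underside 68 to 79 mm up; lugs caught on the starts jam: turn back a little. From meeting the collar turn 0.4 rad (then it no longer lifts 1 mm freely) and 0.4 more.
- hub: Dark round hub (54 mm across, 6 mm high) on the disc with the spring collar it carries: a 52 mm rubber-faced ring round the stud. Origin on the axis, 40 mm up. The collar's free top is 52 to 64 mm up, hidden: find it by feel. It bears 6 N unmoved, then sinks 1 mm per 4.5 N, at most 6 mm. Snug: thread alone, hand off, holds the ring on it with 8 to 22 N (0.5 to 3.5 mm in).
- jar: Small clay paint jar with wooden cap, 52 mm in diameter, 62 mm high; origin at its underside. Leave alone.
- bowl: Small white bowl, 80 mm in diameter, 35 mm high; origin at its underside. Leave alone.
- brush: Paint brush lying on the bench, 200 mm long along its x. Leave alone.
- trimmer: Turned wooden foot, 44 mm in diameter, 48 mm high; origin at its underside. Leave alone.
Not all that is in view belongs to the job. Leave any green or red look-alike of the part that bears ring_center alone.

How it is judged:
On the way:
1. the ring sits over the stud, level, with its lugs on the thread (horizontal distance between ring_center and wheel below 0.005 m and z of ring_center in the frame of wheel below 0.096 m and angle between ring_center's own z axis and vertical below 0.15 rad), for 0.2 s.
At the end, for the whole second after the job is handed in: The ring is on the stud (within 4 mm of its axis), level within 0.08 rad, at rest and let go, and the thread alone holds it against the spring collar with 8 to 22 N (contact force between ring and hub between 8 and 22 N and horizontal distance between ring_center and wheel below 0.004 m and angle between ring_center's own z axis and vertical below 0.08 rad and linear speed of ring below 0.01 m/s); the robot touches nothing.
It fails at once if the collar is forced down: ring presses it with more than 28 N (contact force between ring and hub above 28 N).
It fails at once if the ring is rammed or jammed on the stud with more than 70 N (contact force between ring and wheel above 70 N).
It fails at once if a bystander is moved by more than 3 cm (distance of any of jar, bowl, brush, trimmer from where it was at the start of the episode above 0.03 m).
It also fails if it takes over 69 s, if anything falls off the work surface, if the arm or the gripper's body presses on something with over 40 N, if the wrist force passes 120 N, or if a joint passes its speed limit or range.

## Working session

There is one attempt and no reset: what is moved stays moved. The work goes in short steps, Python scripts to look and compute and a shell command to move; the robot and the scene stay as the last step left them, time stands still between calls to the robot, and variables do not carry over. Pictures are saved under pics/ and viewed, about 8 in all and at most 12, crops included, and the job is handed in when it is done.

```bash
mkdir -p pics; ls; python3 - <<'E'
from plant import *
import cv2,numpy as np
s=read_state();print({k:np.round(v,3).tolist() for k,v in s.items()})
ims=[]
for n in("top","side"):
    p,d=grab_frame(n);np.savez(f"{n}.npz",p=p,d=d);c=camera_params(n);print(n,np.round(c["intrinsics"],1).tolist(),np.round(c["extrinsics"],3).tolist(),[k for k in c])
    cv2.imwrite(f"pics/{n}0.png",p[:,:,::-1])
print(camera_params("wrist"))
E
```

```text
pics
{'time': 0.0, 'q': [-1.234, 0.36, 1.511, -0.0, 1.272, -0.115], 'joint_velocities': [-0.0, -0.0, -0.001, -0.001, 0.0, 0.0], 'joint_efforts': [-0.001, -51.538, -27.073, 0.067, 0.035, -0.0], 'tool_pos': [0.262, -0.539, 0.194], 'tcp_rot': [[0.437, -0.9, -0.001], [-0.9, -0.437, 0.002], [-0.002, -0.0, -1.0]], 'force': [-0.084, 0.426, 0.681], 'torque': [0.067, 0.038, -0.034], 'opening': 0.088}
top [[463.1, 0.0, 313.7], [0.0, 463.1, 232.1], [0.0, 0.0, 1.0]] [[0.002, 0.996, -0.088, 0.54], [-1.0, 0.002, 0.001, -0.069], [0.001, 0.088, 0.996, 0.948], [0.0, 0.0, 0.0, 1.0]] ['intrinsics', 'extrinsics']
side [[509.4, 0.0, 320.1], [0.0, 509.4, 241.3], [0.0, 0.0, 1.0]] [[0.993, 0.066, -0.098, 0.519], [-0.118, 0.628, -0.77, -0.828], [0.011, 0.776, 0.631, 0.724], [0.0, 0.0, 0.0, 1.0]] ['intrinsics', 'extrinsics']
{'intrinsics': array([[371.64829954,   0.        , 318.67610621],
       [  0.        , 371.64829954, 239.00113147],
       [  0.        ,   0.        ,   1.        ]]), 'mount': array([[ 9.99999975e-01, -1.57630559e-04, -1.55823870e-04,
         1.17098994e-04],
       [-1.94156047e-04, -9.62082123e-01, -2.72759879e-01,
        -7.52534569e-02],
       [-1.06920068e-04,  2.72759902e-01, -9.62082130e-01,
        -1.88752163e-01],
       [ 0.00000000e+00,  0.00000000e+00,  0.00000000e+00,
         1.00000000e+00]])}
```

View pics/top0.png

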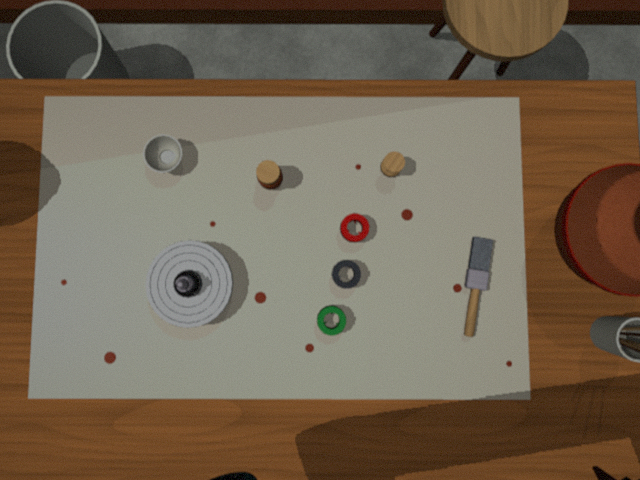

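View pics/side0.png

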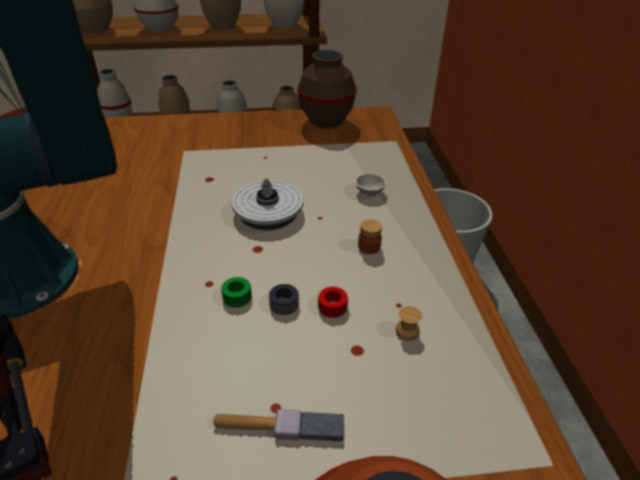

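The top view shows the dark ring at (347,273), with the green look-alike at (331,320) and the red one at (355,228), and the wheel at (190,283). The jar, bowl, wooden foot and brush are clear of it. The side view agrees.

```bash
cat > h.py <<'E'
import numpy as np,cv2
from plant import *
def ray(c,u,v):
    K,E=c["intrinsics"],c["extrinsics"]
    d=E[:3,:3]@np.array([(u-K[0,2])/K[0,0],-(v-K[1,2])/K[1,1],-1]);return E[:3,3],d
def on(c,u,v,z):
    o,d=ray(c,u,v);return o+d*(z-o[2])/d[2]
def cloud(c,d):
    v,u=np.mgrid[:480,:640];K,E=c["intrinsics"],c["extrinsics"]
    P=np.stack([(u-K[0,2])/K[0,0]*d,-(v-K[1,2])/K[1,1]*d,-d],-1)@E[:3,:3].T+E[:3,3]
    P[d==0]=np.nan;return P
def wray(s,u,v,z):
    c=camera_params("wrist");K,M=c["intrinsics"],c["mount"]
    x,y=u-K[0,2],v-K[1,2];r=np.hypot(x,y);t=r/K[0,0]
    d=np.array([x/r*np.sin(t),-y/r*np.sin(t),-np.cos(t)])
    R=np.array(s["tcp_rot"]);T=np.array(s["tool_pos"])
    o=R@M[:3,3]+T;d=R@M[:3,:3]@d;return o+d*(z-o[2])/d[2]
E
python3 - <<'E'
from h import *
for n,roi,wroi in(("top",(322,248,372,298),(140,230,240,335)),("side",(262,278,306,320),(225,170,310,235))):
    f=np.load(n+".npz");c=camera_params(n);P=cloud(c,f["d"]);p=f["p"].astype(int)
    x0,y0,x1,y1=roi;Q=P[y0:y1,x0:x1];C=p[y0:y1,x0:x1]
    m=(Q[...,2]>.026)&(Q[...,2]<.036)&(C.max(-1)<110);q=Q[m];
    (cc,r)=cv2.minEnclosingCircle(q[:,:2].astype(np.float32)*1000);print(n,"ring",cc,r,m.sum(),np.median(q[:,2]))
    x0,y0,x1,y1=wroi;Q=P[y0:y1,x0:x1].reshape(-1,3)
    q=Q[(Q[:,2]>.035)&(Q[:,2]<.045)];print(" wheel",cv2.minEnclosingCircle(q[:,:2].astype(np.float32)*1000),len(q))
    for a,b in((.05,.075),(.075,.088),(.088,.11)):
        q=Q[(Q[:,2]>a)&(Q[:,2]<b)];print("  stud",a,len(q),np.round(q.mean(0),4),np.round(q.min(0),3),np.round(q.max(0),3))
f=np.load("top.npz");c=camera_params("top");hsv=cv2.cvtColor(f["p"],cv2.COLOR_RGB2HSV)
for nm,lo,hi in(("red",(0,200,100),(6,255,255)),("green",(50,120,50),(80,255,255))):
    m=cv2.inRange(hsv,lo,hi);m[:, :300]=0;m[:,400:]=0
    k=max(cv2.findContours(m,0,2)[0],key=cv2.contourArea);(u,v),r=cv2.minEnclosingCircle(k);print(nm,on(c,u,v,.025),r)
print("ring ray",on(c,347,273,.03),"wheel",on(c,190.5,283.5,.04))
E
```

```text
top ring (538.36083984375, -133.43917846679688) 28.574146270751953 442 0.0298611342902379
 wheel ((518.2391967773438, 174.900634765625), 85.30208587646484) 5342
  stud 0.05 364 [0.5192 0.1718 0.057 ] [0.494 0.149 0.051] [0.543 0.2   0.075]
  stud 0.075 103 [0.5186 0.1721 0.0808] [0.506 0.161 0.075] [0.532 0.188 0.088]
  stud 0.088 60 [0.5192 0.174  0.0936] [0.512 0.167 0.088] [0.527 0.183 0.1  ]
side ring (537.5508422851562, -134.04150390625) 30.122831344604492 400 0.030245778571604875
 wheel ((519.6376342773438, 175.52984619140625), 88.07561492919922) 2034
  stud 0.05 226 [0.5204 0.1667 0.0586] [0.496 0.146 0.05 ] [0.546 0.194 0.075]
  stud 0.075 62 [0.5202 0.1686 0.0808] [0.507 0.16  0.075] [0.533 0.182 0.088]
  stud 0.088 34 [0.5201 0.1718 0.0932] [0.512 0.165 0.088] [0.528 0.178 0.1  ]
red [ 0.63147293 -0.15067172  0.025     ] 13.790875434875488
green [ 0.4479725  -0.10452524  0.025     ] 14.249859809875488
ring ray [ 0.54017188 -0.13535908  0.03      ] wheel [0.51911744 0.17046402 0.04      ]
```

Ring at about (0.538, -0.134) and wheel axis at about (0.519, 0.173). Both match the given heights and sizes. The neighbours lie along x, so I'll use jaws at a yaw of about 80°, which also leaves a long clockwise range for screwing.

```bash
python3 -m creep '[[[0,0,0.19],[0.32,0.47,0],1],[[0,0,0.19],[0.32,0.47,0],1],[[0,0,0.19],[0.32,0.47,0],1],[[0,0,0.19],[0.32,0.47,0],1],[[0,0,0.19],[0.32,0.47,0],1],[[0,0,0.19],[0.32,0.47,0],1],[[0,0,0.19],[0.32,0.47,0],1],[[0,0,0.19],[0.32,0.47,0],1],[[0,0,0.19],[0.32,0.47,0],1],[[0,0,0.19],[0.32,0.47,0],1],[[0,0,0.19],[0.32,0.47,0],1],[[0,0,0.19],[0.32,0.47,0],1],[[0,0,0.19],[0.32,0.47,0],1],[[0,0,0.19],[0.32,0.47,0],1],[[0,0,0.19],[0.32,0.47,0],1],[[0,0,0.19],[0.32,0.47,0],1],[[0,0,0.19],[0.32,0.47,0],1],[[0,0,0],[0,0,0],1]]'
cat >> h.py <<'E'
def st():
    s=read_state();R=np.array(s["tcp_rot"]);print("t%.2f"%s["time"],"tcp",np.round(np.array(s["tool_pos"])*1000,1),"yaw %.3f"%np.arctan2(R[1,0],R[0,0]),"z",np.round(R[:,2],3),"F",np.round(s["force"],1),"T",np.round(s["torque"],2),"op %.1f"%(s["opening"]*1000),"q6 %.2f"%s["q"][5]);return s
E
python3 - <<'E'
from h import *
s=st();p,d=grab_frame("wrist");np.savez("w1.npz",p=p,d=d);cv2.imwrite("pics/w1.png",p[:,:,::-1])
E
```

```text
time: 1.9
tool_pos: [0.5376, -0.1199, 0.1876]
tcp_rot: [[0.129, 0.992, -0.009], [0.992, -0.129, -0.004], [-0.005, -0.008, -1.0]]
force: [-1.2, 0.2, -0.6]
opening: 0.0877
t1.90 tcp [ 537.6 -119.9  187.6] yaw 1.441 z [-0.009 -0.004 -1.   ] F [-1.2  0.2 -0.6] T [ 0.03 -0.15  0.04] op 87.7 q6 -1.78
```

View pics/w1.png

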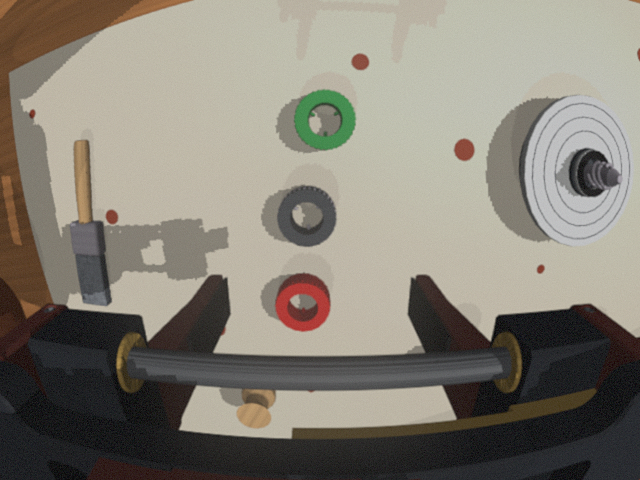

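The wrist view shows the dark ring at about (307,215), clear between the fingers' line, with the red one at (303,302), the green one at (325,120) and the wheel at (578,170).

```bash
cat >> h.py <<'E'
def ellw(s,p,u,v,w=45,th=105,z=.03):
    m=(p.max(-1)<th).astype(np.uint8);x0,y0=int(u-w),int(v-w)
    mm=np.zeros_like(m);mm[y0:y0+2*w,x0:x0+2*w]=m[y0:y0+2*w,x0:x0+2*w]
    k=max(cv2.findContours(mm,0,1)[0],key=cv2.contourArea)[:,0]
    Q=np.array([wray(s,a,b,z)[:2] for a,b in k]);return k,Q
E
python3 - <<'E'
from h import *
s=read_state();f=np.load("w1.npz");p,d=f["p"],f["d"]
for th in(80,100,120):
    k,Q=ellw(s,p,307,215,42,th);print(th,k.min(0),k.max(0),cv2.minEnclosingCircle((Q*1000).astype(np.float32)))
for u,v in((307,216),):print(wray(s,u,v,.03))
E
```

```text
80 [287 211] [325 238] ((539.7000122070312, -134.62698364257812), 19.27056121826172)
100 [277 186] [335 245] ((534.7698364257812, -133.8499755859375), 29.313066482543945)
120 [277 185] [335 246] ((534.702392578125, -134.2056121826172), 29.95976448059082)
[ 0.5348745  -0.13281789  0.03      ]
```

```bash
python3 -m creep '[[[0,0,-0.19],[0,-0.09,-0.45],1],[[0,0,-0.19],[0,-0.09,-0.45],1],[[0,0,-0.19],[0,-0.09,-0.45],0.9],[[0,0,-0.19],[0,0,-0.45],0.85],[[0.005,-0.011,-0.19],[0,0,-0.4],0.85],[[0,0,-0.18],[0,0,-0.4],0.85],[[0,0,0],[0,0,0],0.85],[[0,0,0],[0,0,0],0.85]]';python3 -c "
from h import *
st()"
```

```text
time: 2.75
tool_pos: [0.5311, -0.1421, 0.0533]
tcp_rot: [[0.865, 0.501, -0.008], [0.501, -0.865, 0.002], [-0.006, -0.005, -1.0]]
force: [0.4, 0.7, 0.4]
opening: 0.0746
t2.75 tcp [ 531.1 -142.1   53.3] yaw 0.525 z [-0.008  0.002 -1.   ] F [0.4 0.7 0.4] T [-0.   -0.12 -0.03] op 74.6 q6 -0.91
```

```bash
python3 -m creep '[[[0,-0.01,0],[0.12,0.17,0],0.85],[[0,0,0],[0,0,-0.2],0.85],[[0,0,0],[0,0,-0.2],0.85],[[0,0,0],[0,0,-0.15],0.85],[[0,0,0],[0,0,0],0.85]]';python3 -c "
from h import *
st()"
```

```text
time: 3.25
tool_pos: [0.5396, -0.1342, 0.0269]
tcp_rot: [[0.862, 0.506, 0.006], [0.506, -0.862, -0.001], [0.005, 0.003, -1.0]]
force: [0.4, 0.1, -0.8]
opening: 0.0749
t3.25 tcp [ 539.6 -134.2   26.9] yaw 0.531 z [ 0.006 -0.001 -1.   ] F [ 0.4  0.1 -0.8] T [-0.05 -0.13 -0.03] op 74.9 q6 -0.90
```

```bash
python3 -m creep '[[[0,0,0],[-0.04,0,-0.15],0.8],[[0,0,0],[0,0,-0.15],0.8],[[0,0,0],[0,0,-0.1],0.8],[[0,0,0],[0,0,0],0.8],[[0,0,0],[0,0,0],0]]';python3 -c "
from h import *
st()"
```

```text
time: 3.75
tool_pos: [0.5371, -0.1341, 0.0045]
tcp_rot: [[0.862, 0.507, 0.005], [0.507, -0.862, -0.0], [0.004, 0.003, -1.0]]
force: [0.8, 0.1, 0.3]
opening: 0.0655
t3.75 tcp [ 537.1 -134.1    4.5] yaw 0.531 z [ 0.005 -0.    -1.   ] F [0.8 0.1 0.3] T [-0.01 -0.08 -0.01] op 65.5 q6 -0.90
```

```bash
python3 -m creep '[[[0,0,0],[0,0,0],0],[[0,0,0],[0,0,0],0],[[0,0,0],[0,0,0],0],[[0,0,0],[0,0,0],0.8],[[0,0,0],[0,0,0],0.8],[[0,0,0],[0,0,0],0.8]]'; python3 -m creep '[[[0,0,0.19],[0,0,0],0.8],[[0,0,0.19],[0,0,0],0.8],[[0,0,0.19],[0,0,0],0.8],[[0,0,0.19],[0,0,0],0.8],[[0,0,0.19],[0,0,0],0.8],[[0,0,0.19],[0,0,0],0.8],[[0,0,0.19],[0,0,0],0.8],[[0,0,0.19],[0,0,0],0.8],[[0,0,0.19],[0,0,0],0.8],[[0,0,0.19],[0,0,0],0.8],[[0,0,0],[0,0,0],0.8]]';python3 -c "
from h import *
st()"
```

```text
time: 4.35
tool_pos: [0.538, -0.1345, 0.0055]
tcp_rot: [[0.862, 0.507, 0.007], [0.507, -0.862, -0.001], [0.005, 0.004, -1.0]]
force: [0.4, 0.7, 0.0]
opening: 0.0623
time: 5.45
tool_pos: [0.5381, -0.1344, 0.0059]
tcp_rot: [[-0.451, 0.893, 0.002], [0.893, 0.451, 0.007], [0.005, 0.005, -1.0]]
force: [-0.1, -0.3, 0.6]
opening: 0.0704
t5.45 tcp [ 538.1 -134.4    5.9] yaw 2.038 z [ 0.002  0.007 -1.   ] F [-0.1 -0.3  0.6] T [ 0.12 -0.09 -0.02] op 70.4 q6 -2.42
```

```bash
python3 -m creep '[[[-0.008,0.002,0],[0,0,0],0.8],[[0,0,0],[0,0,0],0],[[0,0,0],[0,0,0],0],[[0,0,0],[0,0,0],0],[[0,0,0],[0,0,0],0],[[0,0,0],[0,0,0],0],[[0,0,0],[0,0,0],0],[[0,0,0],[0,0,0],0]]'; python3 -c "
from h import *
st()"; python3 -m creep '[[[0,0,0],[0,0,0.2],0],[[0,0,0],[0,0,0.4],0],[[0,0,0],[0,0,0.5],0],[[0,0,0],[0,0,0.5],0],[[0,0,0],[0,0,0.5],0],[[0,0,0],[0,0,0.5],0],[[0,0,0],[0,0,0.3],0],[[0,0,0],[0,0,0],0],[[0,0,0],[0,0,0],0]]';python3 -c "
from h import *
st()"
```

```text
time: 6.25
tool_pos: [0.5381, -0.1343, 0.0059]
tcp_rot: [[-0.44, 0.898, 0.0], [0.898, 0.44, -0.0], [-0.0, 0.0, -1.0]]
force: [0.1, 0.4, 0.5]
opening: 0.0181
t6.25 tcp [ 538.1 -134.3    5.9] yaw 2.027 z [ 0. -0. -1.] F [0.1 0.4 0.5] T [ 0.06 -0.11 -0.05] op 18.1 q6 -2.40
time: 7.15
tool_pos: [0.5367, -0.1339, 0.1612]
tcp_rot: [[-0.44, 0.898, 0.002], [0.898, 0.44, -0.001], [-0.001, 0.001, -1.0]]
force: [-0.1, -0.8, -0.0]
opening: 0.0002
t7.15 tcp [ 536.7 -133.9  161.2] yaw 2.026 z [ 0.002 -0.001 -1.   ] F [-0.1 -0.8 -0. ] T [ 0.11 -0.11 -0.01] op 0.2 q6 -2.40
```

The jaws shut on nothing, so I'll look again.

```bash
python3 - <<'E'
from h import *
s=st();p,d=grab_frame("wrist");np.savez("w2.npz",p=p,d=d);a,_=grab_frame("side");np.savez("s2.npz",p=a,d=_)
cv2.imwrite("pics/w2.png",np.hstack([cv2.resize(p,(400,300)),cv2.resize(a[140:380,120:440],(400,300))])[:,:,::-1])
E
```

```text
t7.15 tcp [ 536.7 -133.9  161.2] yaw 2.026 z [ 0.002 -0.001 -1.   ] F [-0.1 -0.8 -0. ] T [ 0.11 -0.11 -0.01] op 0.2 q6 -2.40
```

View pics/w2.png

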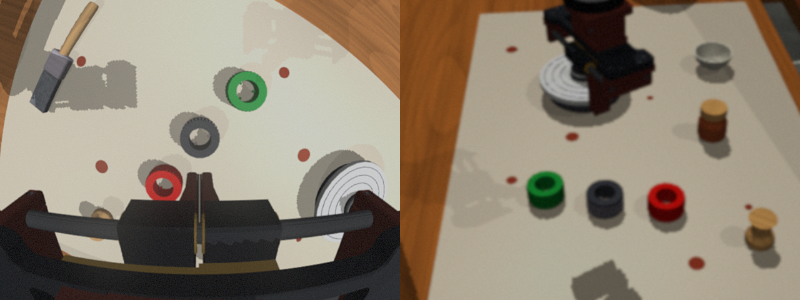

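```bash
python3 - <<'E'
from h import *
f=np.load("w2.npz");s=read_state();k,Q=ellw(s,f["p"],320,219,48,100);print(k.min(0),k.max(0),cv2.minEnclosingCircle((Q*1000).astype(np.float32)))
f=np.load("s2.npz");c=camera_params("side");P=cloud(c,f["d"]);m=np.zeros((480,640),bool);m[275:325,258:310]=1
m&=(P[...,2]>.026)&(P[...,2]<.036)&(f["p"].max(-1)<110);print(cv2.minEnclosingCircle(P[m][:,:2].astype(np.float32)*1000),m.sum())
for n,z in(("tcp",s["tool_pos"]),):
    E=c["extrinsics"];x=E[:3,:3].T@(np.array(z)-E[:3,3]);K=c["intrinsics"];print(K[0,0]*x[0]/-x[2]+K[0,2],-K[1,1]*x[1]/-x[2]+K[1,2])
E
```

```text
[288 187] [350 251] ((535.42626953125, -134.08419799804688), 29.355701446533203)
((537.099609375, -132.91244506835938), 29.7775936126709) 400
279.8558190373126 241.443990539286
```

```bash
python3 - <<'E'
from h import *
f=np.load("w2.npz");s=read_state();d=f["d"];R=np.array(s["tcp_rot"]);T=np.array(s["tool_pos"])
c=camera_params("wrist");K,M=c["intrinsics"],c["mount"]
v,u=np.mgrid[:480,:640];x,y=u-K[0,2],v-K[1,2];r=np.hypot(x,y)+1e-9;t=r/K[0,0]
P=np.stack([x/r*np.tan(t)*d,-y/r*np.tan(t)*d,-d],-1)
Pt=P@M[:3,:3].T+M[:3,3];P=Pt@R.T+T
for a,b in((320,219),(300,200),(340,235),(270,190),(400,250),(420,150),(320,285),(320,300),(315,280),(312,290),(320,330)):print((a,b),np.round(P[b,a]*1000),"tool",np.round(Pt[b,a]*1000))
f=np.load("s2.npz");c=camera_params("side");Q=cloud(c,f["d"]);m=(Q[...,2]>.1)&(Q[...,0]>.45)&(Q[...,0]<.62)&(abs(Q[...,1]+.134)<.12);q=Q[m]
i=np.argsort(q[:,2])[:40];print(m.sum(),np.round(q[i].mean(0)*1000),np.round(q[i][:5]*1000))
vv,uu=np.nonzero(m);print(uu[i][:5],vv[i][:5],vv.max())
E
```

```text
(320, 219) [ 541. -130.   -2.] tool [  1.   5. 162.]
(300, 200) [ 527. -157.   29.] tool [-16. -19. 131.]
(340, 235) [ 540. -111.   29.] tool [ 19.  13. 131.]
(270, 190) [ 536. -186.   -1.] tool [-47. -23. 162.]
(400, 250) [533. -45.   0.] tool [ 81.  36. 160.]
(420, 150) [440. -82.  29.] tool [ 89. -64. 132.]
(320, 285) [ 527. -138.  197.] tool [  0. -10. -36.]
(320, 300) [ 528. -138.  212.] tool [  0. -10. -51.]
(315, 280) [ 528. -140.  192.] tool [ -2. -10. -31.]
(312, 290) [ 528. -141.  203.] tool [ -3. -10. -43.]
(320, 330) [ 528. -138.  236.] tool [  0. -10. -76.]
13535 [ 536. -140.  193.] [[ 524. -130.  188.]
 [ 543. -139.  190.]
 [ 530. -144.  190.]
 [ 527. -136.  190.]
 [ 526. -135.  190.]]
[272 283 276 274 273] [228 230 232 229 229] 232
```

```bash
cat >> h.py <<'E'
def wcloud(d):
    c=camera_params("wrist");K,M=c["intrinsics"],c["mount"]
    v,u=np.mgrid[:480,:640];x,y=u-K[0,2],v-K[1,2];r=np.hypot(x,y)+1e-9;t=r/K[0,0]
    P=np.stack([x/r*np.tan(t)*d,-y/r*np.tan(t)*d,-d],-1);P[d==0]=np.nan
    return P@M[:3,:3].T+M[:3,3]
E
python3 - <<'E'
from h import *
for n in("w1","w2"):
    f=np.load(n+".npz");P=wcloud(f["d"])
    m=(P[...,2]<60)&(abs(P[...,1])<.03)&(P[...,2]>-.12)&(P[...,2]<.06)
    vv,uu=np.nonzero(m);q=P[m];i=np.argsort(-q[:,2])
    print(n,m.sum(),np.round(q[i][:400:40]*1000),list(zip(uu[i][:400:40],vv[i][:400:40])))
f=np.load("w2.npz");cv2.imwrite("pics/tip.png",cv2.resize(f["p"][180:340,220:420],None,fx=3,fy=3)[:,:,::-1])
E
```

```text
w1 11768 [[ 50. -11. -26.]
 [ 44.  -6. -27.]
 [-50. -11. -28.]
 [-49. -11. -29.]
 [-44.  -9. -29.]
 [ 44.   2. -30.]
 [ 44.  -3. -30.]
 [ 44.  -4. -31.]
 [-46. -11. -31.]
 [-46. -10. -32.]] [(np.int64(423), np.int64(274)), (np.int64(410), np.int64(285)), (np.int64(214), np.int64(274)), (np.int64(216), np.int64(275)), (np.int64(225), np.int64(279)), (np.int64(410), np.int64(302)), (np.int64(411), np.int64(292)), (np.int64(411), np.int64(291)), (np.int64(220), np.int64(278)), (np.int64(221), np.int64(279))]
w2 6474 [[ -7. -11. -26.]
 [  4. -11. -28.]
 [  1. -10. -30.]
 [  2. -10. -31.]
 [ -2.  -8. -31.]
 [ -8. -12. -32.]
 [  3. -11. -33.]
 [  3. -11. -34.]
 [ -8. -11. -36.]
 [  6. -10. -37.]] [(np.int64(305), np.int64(275)), (np.int64(328), np.int64(276)), (np.int64(322), np.int64(278)), (np.int64(323), np.int64(279)), (np.int64(315), np.int64(285)), (np.int64(302), np.int64(278)), (np.int64(326), np.int64(280)), (np.int64(326), np.int64(281)), (np.int64(301), np.int64(283)), (np.int64(332), np.int64(285))]
```

View pics/tip.png

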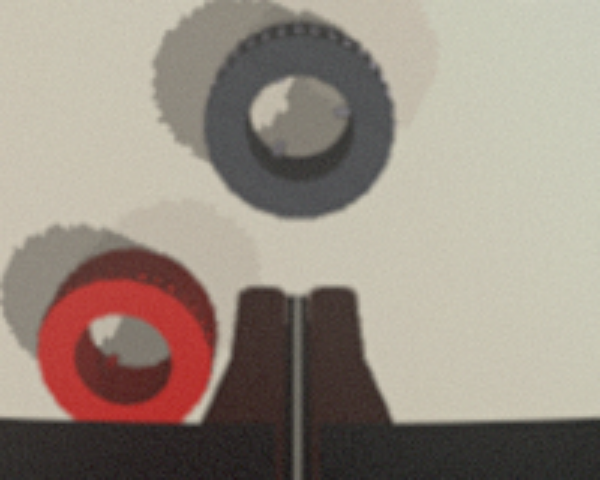

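Both the wrist and side depth put the real fingertips about 27 mm behind the reported TCP (tip z ≈ 188 mm when the TCP reads 161). So my grasp closed just above the ring, and the ring has not moved. From here I take the true tip as reported z + 27 mm, and I'll descend gently while watching the force.

```bash
python3 -m creep '[[[0,0,0],[0,0,-0.2],0.8],[[0,0,0],[0,0,-0.2],0.8],[[0,0,0],[0,0,-0.3],0.8],[[0,0,0],[0,0,-0.3],0.8],[[0,0,0],[0,0,-0.3],0.8],[[0,0,0],[0,0,-0.3],0.8],[[0,0,0],[0,0,-0.2],0.8],[[0,0,0],[0,0,-0.2],0.8],[[0,0,0],[0,0,-0.2],0.8],[[0,0,0],[0,0,-0.1],0.8],[[0,0,0],[0,0,0],0.8]]';python3 -c "
from h import *
st()"
```

```text
time: 8.35
tool_pos: [0.5289, -0.1311, 0.0277]
tcp_rot: [[-0.439, 0.898, -0.016], [0.898, 0.44, 0.006], [0.013, -0.011, -1.0]]
force: [-0.2, -0.7, -0.8]
opening: 0.0703
t8.35 tcp [ 528.9 -131.1   27.7] yaw 2.026 z [-0.016  0.006 -1.   ] F [-0.2 -0.7 -0.8] T [ 0.1 -0.1  0. ] op 70.3 q6 -2.40
```

```bash
python3 -m creep '[[[-0.008,-0.02,0],[0.16,-0.05,0],0.8],[[0,0,0],[0,0,-0.1],0.8],[[0,0,0],[0,0,-0.1],0.8],[[0,0,0],[0,0,-0.1],0.8],[[0,0,0],[0,0,0],0.8]]';python3 -c "
from h import *
st()"
```

```text
time: 8.85
tool_pos: [0.5395, -0.1344, 0.0132]
tcp_rot: [[-0.44, 0.898, 0.005], [0.898, 0.44, -0.002], [-0.004, 0.004, -1.0]]
force: [0.6, 0.3, 0.9]
opening: 0.0704
t8.85 tcp [ 539.5 -134.4   13.2] yaw 2.026 z [ 0.005 -0.002 -1.   ] F [0.6 0.3 0.9] T [ 0.1  -0.1  -0.03] op 70.4 q6 -2.39
```

```bash
python3 -m creep '[[[0,0.004,0],[-0.04,0.01,-0.1],0.8],[[0,0,0],[0,0,-0.1],0.8],[[0,0,0],[0,0,-0.1],0.8],[[0,0,0],[0,0,-0.1],0.8],[[0,0,0],[0,0,-0.1],0.8],[[0,0,0],[0,0,-0.1],0.8],[[0,0,0],[0,0,0],0.8]]';python3 -c "
from h import *
st()"
```

```text
time: 9.55
tool_pos: [0.537, -0.1338, -0.0197]
tcp_rot: [[-0.44, 0.898, 0.001], [0.898, 0.44, -0.002], [-0.002, 0.0, -1.0]]
force: [0.5, -0.8, -0.1]
opening: 0.07
t9.55 tcp [ 537.  -133.8  -19.7] yaw 2.026 z [ 0.001 -0.002 -1.   ] F [ 0.5 -0.8 -0.1] T [ 0.1  -0.12 -0.03] op 70.0 q6 -2.39
```

Tips are about 7 mm above the bench and level, with no force. Squeeze to centre the ring.

```bash
python3 -m creep '[[[0,0,0],[0,0,0],0],[[0,0,0],[0,0,0],0],[[0,0,0],[0,0,0],0],[[0,0,0],[0,0,0],0]]';python3 -m creep '[[[0,0,0],[0,0,0],0.8],[[0,0,0],[0,0,0],0.8],[[0,0,-0.19],[0,0,0],0.8],[[0,0,-0.19],[0,0,0],0.8],[[0,0,-0.19],[0,0,0],0.8],[[0,0,-0.19],[0,0,0],0.8],[[0,0,-0.19],[0,0,0],0.8],[[0,0,-0.19],[0,0,0],0.8],[[0,0,-0.19],[0,0,0],0.8],[[0,0,-0.19],[0,0,0],0.8],[[0,0,-0.19],[0,0,0],0.8],[[0,0,-0.19],[0,0,0],0.8],[[0,0,0],[0,0,0],0.8]]';python3 -c "
from h import *
st()"
```

```text
time: 9.95
tool_pos: [0.5369, -0.1337, -0.0199]
tcp_rot: [[-0.44, 0.898, 0.001], [0.898, 0.44, -0.002], [-0.002, 0.0, -1.0]]
force: [0.7, -0.1, -2.7]
opening: 0.0569
time: 11.25
tool_pos: [0.5395, -0.1348, -0.017]
tcp_rot: [[0.868, 0.496, 0.001], [0.496, -0.868, -0.005], [-0.002, 0.005, -1.0]]
force: [0.2, 0.7, 0.8]
opening: 0.0705
t11.25 tcp [ 539.5 -134.8  -17. ] yaw 0.519 z [ 0.001 -0.005 -1.   ] F [0.2 0.7 0.8] T [ 0.02 -0.11 -0.04] op 70.5 q6 -0.88
```

```bash
python3 -m creep '[[[0.006,0,0],[-0.05,0.02,-0.05],0.8],[[0,0,0],[0,0,0],0.8],[[0,0,0],[0,0,0],0],[[0,0,0],[0,0,0],0],[[0,0,0],[0,0,0],0],[[0,0,0],[0,0,0],0],[[0,0,0],[0,0,0],0]]';python3 -c "
from h import *
st()"
```

```text
time: 11.95
tool_pos: [0.537, -0.1338, -0.0195]
tcp_rot: [[0.863, 0.506, 0.001], [0.506, -0.863, -0.0], [0.001, 0.001, -1.0]]
force: [0.2, 0.1, -0.8]
opening: 0.057
t11.95 tcp [ 537.  -133.8  -19.5] yaw 0.530 z [ 0.001 -0.    -1.   ] F [ 0.2  0.1 -0.8] T [-0.07 -0.09  0.03] op 57.0 q6 -0.90
```

```bash
python3 -m creep '[[[0,0,0],[0,0,0.1],0],[[0,0,0],[0,0,0.3],0],[[0,0,0],[0,0,0.4],0],[[0,0,0],[0,0,0.4],0],[[0,0,0],[0,0,0.4],0],[[0,0,0],[0,0,0.4],0],[[0,0,0],[0,0,0.4],0],[[0,0,0],[0.03,0.3,0.1],0],[[0,0,0],[0.03,0.45,0],0],[[0,0,0],[0.03,0.45,0],0],[[0,0,0],[0.03,0.45,0],0],[[0,0,0],[0.03,0.45,0],0],[[0,0,0],[0.03,0.45,0],0],[[0,0,0],[0.03,0.45,0],0],[[0,0,0],[0.03,0.45,0],0],[[0,0,0],[0.03,0.45,0],0],[[0,0,0],[0.03,0.45,0],0],[[0,0,0],[0.03,0.3,0],0],[[0,0,0],[0,0,0],0],[[0,0,0],[0,0,0],0]]';python3 - <<'E'
from h import *
s=st();p,d=grab_frame("wrist");np.savez("w3.npz",p=p,d=d);cv2.imwrite("pics/w3.png",p[:,:,::-1])
E
```

```text
time: 13.95
tool_pos: [0.5362, 0.1198, 0.1013]
tcp_rot: [[0.861, 0.507, -0.025], [0.507, -0.862, 0.007], [-0.018, -0.018, -1.0]]
force: [-0.5, -0.7, -3.0]
opening: 0.0572
t13.95 tcp [536.2 119.8 101.3] yaw 0.532 z [-0.025  0.007 -1.   ] F [-0.5 -0.7 -3. ] T [ 0.02 -0.16  0.01] op 57.2 q6 -0.45
```

View pics/w3.png

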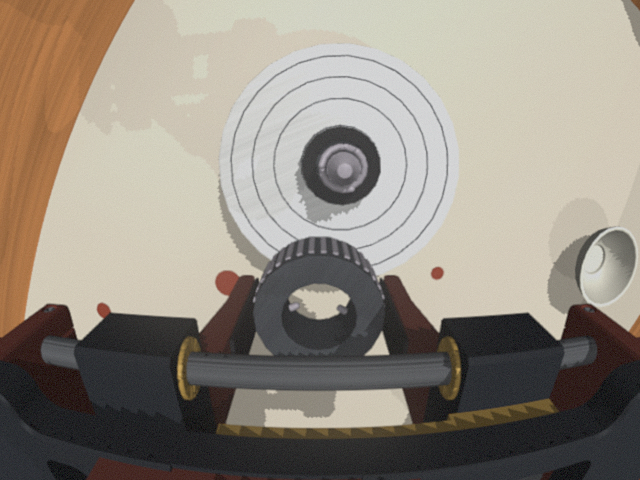

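The ring is held between the fingers at (318,300). The disc centre is near (339,163), the collar near (340,165) and the stud tip near (345,170).

```bash
python3 - <<'E'
from h import *
f=np.load("w3.npz");p,d=f["p"],f["d"];s=read_state();R=np.array(s["tcp_rot"]);T=np.array(s["tool_pos"])
Pt=wcloud(d);P=Pt@R.T+T
v,u=np.mgrid[:480,:640]
m=(abs(P[...,2]-.04)<.006)&(np.hypot(u-339,v-163)<135)
q=P[m];print("disc",m.sum(),np.round(np.median(q[:,2])*1000,1))
# boundary points of disc, fit circle lsq (upper arc v<230)
k=max(cv2.findContours(m.astype(np.uint8),0,1)[0],key=cv2.contourArea)[:,0]
k=k[k[:,1]<225];Q=np.array([wray(s,a,b,.04)[:2] for a,b in k])*1000
def fit(Q):
    for _ in range(4):
        A=np.c_[2*Q,np.ones(len(Q))];x=np.linalg.lstsq(A,(Q**2).sum(1),rcond=None)[0];r=np.sqrt(x[2]+x[0]**2+x[1]**2)
        e=abs(np.hypot(*(Q-x[:2]).T)-r);Q=Q[e<max(1.5,2*e.std())]
    return np.round(x[:2],1),round(r,1),len(Q)
print("edge fit",fit(Q))
m=((p.max(-1)<90)&(np.hypot(u-340,v-165)<50)).astype(np.uint8)
k=cv2.convexHull(max(cv2.findContours(m,0,1)[0],key=cv2.contourArea))[:,0]
for z in(.052,.058,.064):print("collar",z,fit(np.array([wray(s,a,b,z)[:2] for a,b in k])*1000))
print("collar depth z",np.round(np.nanpercentile(P[...,2][(np.hypot(u-340,v-165)<36)&(np.hypot(u-342,v-168)>29)],[10,50,90])*1000,1))
print("tip z.098",wray(s,345,170,.098)*1000, "depth tip",np.round(P[170,345]*1000,1))
# held ring in tool frame
m=(np.hypot(u-318,v-305)<75)&(Pt[...,2]>-.08)&(Pt[...,2]<.02)&(abs(Pt[...,0])<.027)&(d>0)
h=Pt[m];top=np.percentile(h[:,2],5);print("ring top tool z",np.round(np.percentile(h[:,2],[2,10,30,50,90])*1000,1))
t=Pt[m&(abs(Pt[...,2]-np.median(h[:,2]))<.003)];A=np.c_[t[:,:2],np.ones(len(t))];print("plane",np.linalg.lstsq(A,t[:,2],rcond=None)[0],t.min(0),t.max(0))
E
```

```text
disc 36721 39.2
edge fit (array([519.2, 175.8]), np.float64(83.4), 465)
collar 0.052 (array([519.2, 175.4]), np.float64(25.1), 31)
collar 0.058 (array([518.8, 175.6]), np.float64(24.5), 31)
collar 0.064 (array([518.4, 175.8]), np.float64(23.9), 31)
collar depth z [53.7 54.6 55.4]
tip z.098 [519.30531307 176.03992309  98.        ] depth tip [519.4 176.   97.2]
ring top tool z [-49.7 -49.2 -48.7 -48.2 -28.8]
plane [-0.00111345  0.00054478 -0.04849715] [-0.02699574 -0.02937595 -0.05072775] [ 0.0269443   0.01992464 -0.04517323]
```

```bash
python3 -m creep '[[[-0.009,-0.032,0],[0,0,0.2],0],[[0,0,0.19],[-0.02,0.07,0.02],0],[[0,0,0.19],[-0.02,0.07,0.02],0],[[0,0,0.19],[-0.02,0.07,0.01],0],[[0,0,0.19],[-0.02,0.07,0.01],0],[[0,0,0.19],[-0.02,0.07,0.01],0],[[0,0,0.19],[-0.02,0.07,0.01],0],[[0,0,0.19],[-0.02,0.07,0.01],0],[[0,0,0.19],[-0.02,0.07,0.01],0],[[0,0,0.19],[-0.02,0.07,0.01],0],[[0,0,0.19],[-0.02,0.07,0.01],0],[[0,0,0.19],[-0.02,0.07,0.01],0],[[0,0,0.19],[-0.02,0.07,0.01],0],[[0,0,0.19],[-0.02,0.07,0.01],0],[[0,0,0.19],[-0.02,0.07,0.01],0],[[0,0,0.19],[-0.02,0.05,0.01],0],[[0,0,0.1],[-0.02,0,0],0],[[0,0,0],[0,0,0],0],[[0,0,0],[0,0,0],0]]';python3 -c "
from h import *
st()"
```

```text
time: 15.9
tool_pos: [0.5159, 0.1583, 0.1327]
tcp_rot: [[-0.962, 0.273, 0.016], [0.273, 0.962, 0.012], [-0.012, 0.016, -1.0]]
force: [0.4, -0.3, -3.0]
opening: 0.057
t15.90 tcp [515.9 158.3 132.7] yaw 2.865 z [ 0.016  0.012 -1.   ] F [ 0.4 -0.3 -3. ] T [ 0.1  -0.06  0.  ] op 57.0 q6 -2.71
```

```bash
python3 -m creep '[[[-0.015,0.02,0],[0.07,0.34,-0.2],0],[[0,0,0],[0,0,-0.2],0],[[0,0,0],[0,0,0],0]]';python3 -c "
from h import *
st()"; python3 -m creep '[[[0,0,0],[0,0,0],0]]'; python3 -c "
from h import *
st()"
```

```text
time: 16.2
tool_pos: [0.5198, 0.1741, 0.1133]
tcp_rot: [[-0.96, 0.28, 0.002], [0.28, 0.96, -0.0], [-0.002, 0.0, -1.0]]
force: [-0.2, -0.9, -3.6]
opening: 0.0576
t16.20 tcp [519.8 174.1 113.3] yaw 2.858 z [ 0.002 -0.    -1.   ] F [-0.2 -0.9 -3.6] T [ 0.09 -0.02 -0.01] op 57.6 q6 -2.66
time: 16.3
tool_pos: [0.5196, 0.1738, 0.1133]
tcp_rot: [[-0.96, 0.281, 0.002], [0.281, 0.96, -0.001], [-0.002, -0.0, -1.0]]
force: [-0.1, -1.1, -2.2]
opening: 0.0572
t16.30 tcp [519.6 173.8 113.3] yaw 2.857 z [ 0.002 -0.001 -1.   ] F [-0.1 -1.1 -2.2] T [ 0.11 -0.05  0.01] op 57.2 q6 -2.66
```

```bash
python3 -m creep '[[[0,0,0],[0,0.03,-0.1],0],[[0,0,0],[0,0,-0.1],0],[[0,0,0],[0,0,-0.1],0],[[0,0,0],[0,0,-0.1],0],[[0,0,0],[0,0,-0.1],0],[[0,0,0],[0,0,-0.1],0],[[0,0,0],[0,0,0],0]]';python3 -c "
from h import *
st()"
```

```text
time: 17.0
tool_pos: [0.5192, 0.174, 0.081]
tcp_rot: [[-0.959, 0.283, 0.002], [0.283, 0.959, -0.001], [-0.002, -0.0, -1.0]]
force: [0.7, -0.5, -2.9]
opening: 0.0571
t17.00 tcp [519.2 174.   81. ] yaw 2.855 z [ 0.002 -0.001 -1.   ] F [ 0.7 -0.5 -2.9] T [ 0.16 -0.04  0.05] op 57.1 q6 -2.66
```

```bash
python3 - <<'E'
from h import *
s=st();p,d=grab_frame("wrist");np.savez("w4.npz",p=p,d=d);a,e=grab_frame("side");np.savez("s4.npz",p=a,d=e)
cv2.imwrite("pics/w4.png",np.hstack([cv2.resize(p[200:400,220:420],(400,400)),cv2.resize(a[130:230,210:310],(400,400))])[:,:,::-1])
E
```

```text
t17.00 tcp [519.2 174.   81. ] yaw 2.855 z [ 0.002 -0.001 -1.   ] F [ 0.7 -0.5 -2.9] T [ 0.16 -0.04  0.05] op 57.1 q6 -2.66
```

View pics/w4.png

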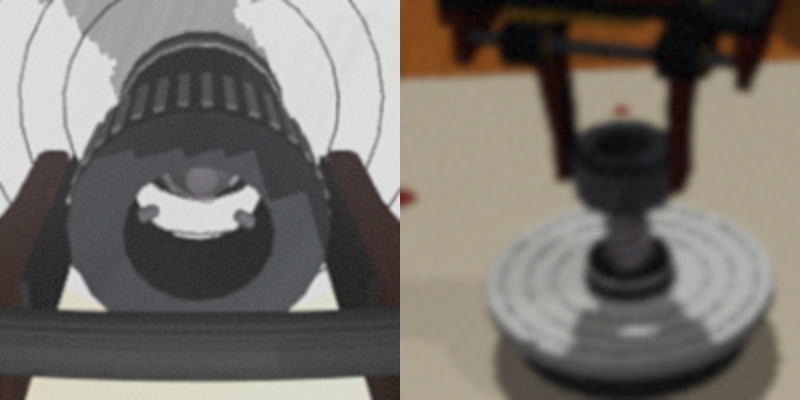

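```bash
python3 - <<'E'
from h import *
f=np.load("w4.npz");p,d=f["p"],f["d"];s=read_state();R=np.array(s["tcp_rot"]);T=np.array(s["tool_pos"])
Pt=wcloud(d);P=Pt@R.T+T
g=p[284:298,312:332].astype(float).mean(-1);v,u=np.mgrid[284:298,312:332];m=(g>95)&(g<150)
print(np.round(P[290,321]*1000,1),np.round(wray(s,321,290,.098)*1000,1))
# ring top face
v,u=np.mgrid[:480,:640]
t=(abs(Pt[...,2]+.0485)<.003)&(np.hypot(u-320,v-305)<80)
k=max(cv2.findContours(t.astype(np.uint8),0,1)[0],key=cv2.contourArea)[:,0]
Q=np.array([wray(s,a,b,T[2]+.0495)[:2] for a,b in k])*1000
print("ring top pts x",Q.min(0),Q.max(0),"n",len(Q))
def fit(Q,r):
    from scipy.optimize import least_squares
    x=least_squares(lambda c:np.hypot(*(Q-c).T)-r,Q.mean(0),loss="soft_l1",f_scale=.5);return x.x,np.sqrt(np.mean(x.fun**2))
print(fit(Q,28.5))
m=(abs(P[...,2]-.04)<.006)&(v<280);kk=max(cv2.findContours(m.astype(np.uint8),0,1)[0],key=cv2.contourArea)[:,0]
Q=np.array([wray(s,a,b,.04)[:2] for a,b in kk])*1000;c=np.array([519,175]);r=np.hypot(*(Q-c).T);Q=Q[abs(r-85)<5];print("disc",fit(Q,85),len(Q))
E
```

```text
[519.3 175.5  97.8] [519.3 175.5  98. ]
ring top pts x [484.56984526 144.50685745] [550.57884116 197.51424364] n 528
(array([519.63405612, 172.78292427]), np.float64(3.053854202146735))
disc (array([520.17753368, 176.86513985]), np.float64(1.0715353404999675)) 430
```

```bash
python3 -m creep '[[[0,0,0],[0.006,0.042,0],0],[[0,0,0],[0,0,0],0],[[0,0,0],[0,0.005,-0.06],0],[[0,0,0],[0,0,-0.06],0],[[0,0,0],[0,0,-0.06],0],[[0,0,0],[0,0,0],0]]';python3 -c "
from h import *
st()"
```

```text
time: 17.7
tool_pos: [0.5209, 0.177, 0.0728]
tcp_rot: [[-0.959, 0.283, 0.005], [0.283, 0.959, -0.0], [-0.005, 0.001, -1.0]]
force: [-0.1, 0.0, -4.0]
opening: 0.0569
t17.70 tcp [520.9 177.   72.8] yaw 2.855 z [ 0.005 -0.    -1.   ] F [-0.1  0.  -4. ] T [ 0.13 -0.06  0.01] op 56.9 q6 -2.65
```

```bash
python3 -m creep '[[[0,0.004,0],[-0.028,-0.018,-0.06],0],[[0,0,0],[0,0,-0.06],0],[[0,0,0],[0,0,-0.06],0],[[0,0,0],[0,0,0],0]]';python3 -c "
from h import *
st()"
```

```text
time: 18.1
tool_pos: [0.5192, 0.1759, 0.0628]
tcp_rot: [[-0.959, 0.283, 0.001], [0.283, 0.959, -0.0], [-0.001, -0.0, -1.0]]
force: [0.5, -0.3, -2.5]
opening: 0.0576
t18.10 tcp [519.2 175.9  62.8] yaw 2.855 z [ 0.001 -0.    -1.   ] F [ 0.5 -0.3 -2.5] T [ 0.14 -0.07  0.03] op 57.6 q6 -2.65
```

```bash
for i in 1 2 3; do python3 -m creep '[[[0,0,0],[0,0,-0.04],0],[[0,0,0],[0,0,-0.04],0]]' >/dev/null;python3 -c "
from h import *
st()"; done
```

```text
t18.30 tcp [519.4 175.9  58.7] yaw 2.855 z [ 0.002 -0.    -1.   ] F [-0.2 -0.8 -2.9] T [ 0.12 -0.08  0.02] op 57.4 q6 -2.65
t18.50 tcp [519.6 175.9  54.4] yaw 2.855 z [ 0.002 -0.    -1.   ] F [ 0.1 -0.8 -2.9] T [ 0.16 -0.05  0.01] op 57.4 q6 -2.65
t18.70 tcp [519.9 176.1  51.8] yaw 2.855 z [ 0.003 -0.    -1.   ] F [-7.5 -2.1 30. ] T [-0.25  1.34 -0.07] op 57.0 q6 -2.65
```

```bash
python3 -m creep '[[[0,0,0],[-0.006,0,0.03],0],[[0,0,0],[0,0,0],0]]' >/dev/null;python3 -c "
from h import *
st()"
```

```text
t18.90 tcp [520.1 176.2  54. ] yaw 2.855 z [ 0.004  0.    -1.   ] F [ 0.1  0.9 -3.9] T [ 0.09 -0.07  0.02] op 57.2 q6 -2.65
```

```bash
python3 -m creep '[[[0,0.003,-0.13],[-0.012,-0.004,-0.012],0],[[0,0,-0.13],[0,0,-0.012],0],[[0,0,-0.13],[0,0,-0.01],0],[[0,0,0],[0,0,0],0]]' >/dev/null;python3 -c "
from h import *
st()"
```

```text
t19.30 tcp [519.4 176.   51.4] yaw 2.538 z [ 0.001 -0.001 -1.   ] F [-0.  -1.1 -2.5] T [ 0.14 -0.02 -0.02] op 57.3 q6 -2.34
```

```bash
for i in 1 2; do python3 -m creep '[[[0,0,-0.13],[0.002,0,-0.009],0],[[0,0,-0.13],[0,0,-0.009],0],[[0,0,-0.13],[0,0,-0.009],0],[[0,0,0],[0,0,0],0]]' >/dev/null;python3 -c "
from h import *
st()";done
```

```text
t19.70 tcp [520.4 176.   50.1] yaw 2.232 z [ 0.002 -0.001 -1.   ] F [-0.9  0.3 -2.2] T [0.24 0.08 0.02] op 56.8 q6 -2.03
t20.10 tcp [520.5 175.5  48.8] yaw 1.935 z [ 0.002 -0.003 -1.   ] F [-0.6  1.1 -0.9] T [ 0.25  0.04 -0.02] op 56.8 q6 -1.73
```

```bash
for i in 1 2; do python3 -m creep '[[[0,0.002,-0.13],[-0.006,0,-0.009],0],[[0,0,-0.13],[0,0,-0.009],0],[[0,0,-0.13],[-0.002,0,-0.009],0],[[0,0,-0.13],[0,0,-0.009],0],[[0,0,-0.13],[0,0,-0.009],0],[[0,0,0],[0,0,0],0]]' >/dev/null;python3 -c "
from h import *
st()";done
```

```text
t20.70 tcp [520.2 175.   46.6] yaw 1.444 z [-0.001 -0.003 -1.   ] F [ 0.4  1.3 -1.1] T [ 0.13 -0.    0.02] op 57.3 q6 -1.24
t21.30 tcp [519.8 174.8  44.6] yaw 0.957 z [-0.004 -0.002 -1.   ] F [-1.1 -0.4 -1.9] T [ 0.09  0.03 -0.03] op 57.3 q6 -0.76
```

```bash
for i in 1 2 3; do python3 -m creep '[[[0,-0.002,-0.13],[0,0.002,-0.009],0],[[0.001,0,-0.13],[0,0.002,-0.009],0],[[0,0,-0.13],[0,0,-0.009],0],[[0,0,0],[0,0,0],0]]' >/dev/null;python3 -c "
from h import *
st()";done
```

```text
t21.70 tcp [520.  174.9  43.6] yaw 0.671 z [-0.003 -0.001 -1.   ] F [-1.3 -0.3 -2.1] T [ 0.07  0.12 -0.03] op 57.1 q6 -0.47
t22.10 tcp [520.2 175.   42.4] yaw 0.386 z [-0.001 -0.    -1.   ] F [-1.1  0.6 -2.3] T [ 0.23  0.12 -0.08] op 57.2 q6 -0.19
t22.50 tcp [520.4 175.3  41.2] yaw 0.101 z [ 0.001  0.    -1.   ] F [-0.9  1.5 -2.1] T [0.21 0.12 0.  ] op 56.9 q6 0.10
```

```bash
for i in 1 2 3; do python3 -m creep '[[[0,0,-0.13],[-0.003,0,-0.009],0],[[0,0,-0.13],[0,0,-0.009],0],[[0,0,0],[0,0,0],0]]' >/dev/null;python3 -c "
from h import *
st()";done
```

```text
t22.80 tcp [520.5 175.3  40.4] yaw -0.085 z [ 0.002 -0.    -1.   ] F [-0.6  1.3 -2.8] T [ 0.14  0.04 -0.04] op 56.9 q6 0.29
t23.10 tcp [520.4 175.2  39.5] yaw -0.271 z [ 0.002 -0.001 -1.   ] F [-0.9  1.4 -1.7] T [0.17 0.14 0.  ] op 57.0 q6 0.47
t23.40 tcp [520.4 175.2  38.6] yaw -0.458 z [ 0.002 -0.002 -1.   ] F [-0.3  1.1 -2.4] T [0.13 0.09 0.02] op 57.5 q6 0.66
```

```bash
for i in 1 2 3; do python3 -m creep '[[[0,0.001,-0.13],[-0.004,0,-0.009],0],[[0,0,-0.13],[0,0,-0.009],0],[[0,0,0],[0,0,0],0]]' >/dev/null;python3 -c "
from h import *
st()";done
```

```text
t23.70 tcp [520.3 175.1  37.8] yaw -0.644 z [ 0.001 -0.002 -1.   ] F [-1.   0.7 -2.5] T [ 0.07  0.13 -0.03] op 57.0 q6 0.85
t24.00 tcp [520.1 175.   37. ] yaw -0.830 z [-0.    -0.002 -1.   ] F [-0.5 -0.8 -2.8] T [-0.01  0.16  0.02] op 57.2 q6 1.03
t24.30 tcp [520.1 174.9  36.2] yaw -1.016 z [-0.001 -0.002 -1.   ] F [-2.  -0.6 -1.7] T [ 0.02  0.22 -0.  ] op 57.2 q6 1.22
```

```bash
for i in 1 2 3; do python3 -m creep '[[[0,0,-0.13],[-0.002,0,-0.009],0],[[0,0,0],[0,0,0],0]]' >/dev/null;python3 -c "
from h import *
st()";done
```

```text
t24.50 tcp [520.2 175.   36. ] yaw -1.105 z [-0.001 -0.002 -1.   ] F [-1.  -0.1 -2.4] T [ 0.02  0.13 -0.  ] op 57.2 q6 1.31
t24.70 tcp [520.4 175.2  36. ] yaw -1.194 z [-0.    -0.002 -1.   ] F [-0.6 -0.3 -3. ] T [0.14 0.18 0.01] op 57.2 q6 1.40
t24.90 tcp [520.5 175.3  36. ] yaw -1.284 z [ 0.    -0.001 -1.   ] F [-2.4  2.  -2.7] T [ 0.15  0.18 -0.02] op 57.1 q6 1.48
```

```bash
python3 -m creep '[[[0,0,0],[-0.006,0,-0.012],0],[[0,0,0],[0,0,-0.012],0],[[0,0,0],[0,0,0],0]]' >/dev/null;python3 -c "
from h import *
st()"; python3 -m creep '[[[0,0,-0.13],[-0.002,0,-0.01],0],[[0,0,-0.13],[0,0,-0.01],0]]' >/dev/null;python3 -c "
from h import *
st()"
```

```text
t25.20 tcp [520.6 175.4  35.7] yaw -1.269 z [ 0.001 -0.001 -1.   ] F [-2.  -0.9  2.1] T [-0.06  0.32 -0.1 ] op 57.3 q6 1.47
t25.40 tcp [520.5 175.2  35.2] yaw -1.472 z [ 0.001 -0.002 -1.   ] F [-2.1 -1.2  5. ] T [-0.1   0.42  0.16] op 57.2 q6 1.67
```

```bash
python3 -m creep '[[[0,0,-0.13],[-0.004,0,-0.009],0],[[0,0,-0.13],[0,0,-0.009],0]]' >/dev/null;python3 -c "
from h import *
st()"; python3 -m creep '[[[0,0,-0.1],[-0.002,0,-0.008],0],[[0,0,0],[0,0,0],0]]' >/dev/null;python3 -c "
from h import *
st()"; python3 -m creep '[[[0,0,0],[0,0,0.01],0],[[0,0,0],[0,0,0.01],0],[[0,0,0],[0,0,0],0]]' >/dev/null;python3 -c "
from h import *
st()"
```

```text
t25.60 tcp [520.1 174.8  34.8] yaw -1.678 z [ 0.001 -0.003 -1.   ] F [-4.  -0.6  4.7] T [-0.13  0.56  0.17] op 57.1 q6 1.88
t25.80 tcp [519.8 174.7  34.6] yaw -1.755 z [ 0.    -0.003 -1.   ] F [-0.  -0.3  0.9] T [ 0.09  0.15 -0.01] op 57.0 q6 1.96
t26.10 tcp [519.8 174.7  34.7] yaw -1.748 z [-0.    -0.003 -1.   ] F [-1.4  0.4  0.8] T [-0.02  0.17 -0.15] op 56.9 q6 1.95
```

```bash
for i in 1 2 3; do python3 -m creep '[[[0,0,0],[0,0,0.02],0]]' >/dev/null;python3 -c "
from h import *
st()";done
```

```text
t26.20 tcp [519.7 174.7  35.1] yaw -1.747 z [-0.001 -0.003 -1.   ] F [  3.6   1.2 -16.1] T [ 0.14 -0.41 -0.2 ] op 57.2 q6 1.95
t26.30 tcp [519.6 174.7  35.2] yaw -1.747 z [-0.001 -0.003 -1.   ] F [  3.2   1.1 -17.8] T [ 0.22 -0.66 -0.22] op 57.1 q6 1.95
t26.40 tcp [519.6 174.7  35.3] yaw -1.747 z [-0.001 -0.003 -1.   ] F [  3.6   1.1 -20. ] T [ 0.23 -0.7  -0.16] op 57.1 q6 1.95
```

Slack is taken up (it lifts only about 0.3 mm before the thread holds), and the collar was met near a TCP z of 35.6. I'll turn about 0.33 rad more.

```bash
python3 -m creep '[[[0,0,0],[0,0.004,-0.015],0],[[0.002,0,-0.13],[0,0.004,-0.012],0],[[0,0,-0.13],[0,0.004,-0.012],0]]' >/dev/null;python3 -c "
from h import *
st()"; python3 -m creep '[[[0,0,-0.13],[0,0.004,-0.012],0],[[0,0,-0.05],[0,0,-0.008],0],[[0,0,0],[0,0,0],0]]' >/dev/null;python3 -c "
from h import *
st()"; for i in 1 2; do python3 -m creep '[[[0,0,0],[0,0,0.02],0]]' >/dev/null;python3 -c "
from h import *
st()";done
```

```text
t26.70 tcp [519.  174.9  34.4] yaw -1.953 z [-0.003 -0.002 -1.   ] F [ 0.5  0.8 -6.5] T [ 0.21 -0.14  0.47] op 57.6 q6 2.15
t27.00 tcp [518.9 175.1  33.9] yaw -2.099 z [-0.003 -0.002 -1.   ] F [  2.3   0.2 -12.4] T [ 0.2  -0.45  0.11] op 57.4 q6 2.30
t27.10 tcp [518.9 175.1  34.1] yaw -2.097 z [-0.003 -0.003 -1.   ] F [  5.5   1.7 -28.7] T [ 0.43 -1.13  0.08] op 57.7 q6 2.30
t27.20 tcp [518.9 175.1  34.2] yaw -2.096 z [-0.003 -0.003 -1.   ] F [  5.8   0.9 -24.1] T [ 0.39 -1.04  0.07] op 57.5 q6 2.30
```

```bash
for z in 0; do python3 -m creep '[[[0,0,0],[0,0,-0.016],0]]' >/dev/null;python3 -c "
from h import *
st()";python3 -m creep '[[[0,0,0],[0,0,-0.016],0]]' >/dev/null;python3 -c "
from h import *
st()";python3 -m creep '[[[0,0,0],[0,0,-0.02],0]]' >/dev/null;python3 -c "
from h import *
st()";python3 -m creep '[[[0,0,0],[0,0,-0.02],0]]' >/dev/null;python3 -c "
from h import *
st()"; done
```

```text
t27.30 tcp [519.  175.1  33.6] yaw -2.095 z [-0.003 -0.003 -1.   ] F [-0.7 -0.9  4.3] T [0.11 0.23 0.11] op 57.4 q6 2.30
t27.40 tcp [519.  175.1  33.6] yaw -2.094 z [-0.003 -0.003 -1.   ] F [-1.2  0.6  1.5] T [0.14 0.2  0.14] op 57.0 q6 2.30
t27.50 tcp [519.  175.1  33.5] yaw -2.093 z [-0.003 -0.003 -1.   ] F [-1.6  0.6  2.9] T [0.   0.34 0.12] op 57.2 q6 2.30
t27.60 tcp [519.1 175.   33.4] yaw -2.093 z [-0.002 -0.003 -1.   ] F [-3.1 -0.3  6.6] T [-0.01  0.47  0.01] op 57.1 q6 2.30
```

```bash
for i in 1 2 3 4 5; do python3 -m creep '[[[0,0,0],[0,0,-0.026],0]]' >/dev/null;python3 -c "
from h import *
st()";done
```

```text
t27.70 tcp [519.1 175.   33.2] yaw -2.093 z [-0.002 -0.003 -1.   ] F [-4.1 -1.6 10.6] T [-0.05  0.69  0.06] op 57.0 q6 2.30
t27.80 tcp [519.1 175.   33.2] yaw -2.093 z [-0.001 -0.003 -1.   ] F [-3.9 -1.3 10.9] T [-0.04  0.73  0.03] op 57.1 q6 2.30
t27.90 tcp [519.1 175.   33.2] yaw -2.092 z [-0.001 -0.002 -1.   ] F [-3.5 -1.9 11.1] T [-0.1   0.73  0.04] op 57.1 q6 2.30
t28.00 tcp [519.1 175.   33.2] yaw -2.092 z [-0.    -0.002 -1.   ] F [-3.6 -0.9 10.5] T [-0.12  0.72  0.04] op 56.9 q6 2.30
t28.10 tcp [519.2 175.1  33.2] yaw -2.092 z [ 0.    -0.002 -1.   ] F [-3.4  0.4  9. ] T [-0.1   0.65  0.06] op 57.4 q6 2.29
```

```bash
for i in 1 2; do python3 -m creep '[[[0,0,0],[0,0,-0.034],0]]' >/dev/null;python3 -c "
from h import *
st()";done;  python3 -m creep '[[[0,0,0],[0,0,-0.04],0]]' >/dev/null;python3 -c "
from h import *
st()"
```

```text
t28.20 tcp [519.2 175.   33. ] yaw -2.092 z [ 0.001 -0.002 -1.   ] F [-5.1 -1.  14.5] T [-0.09  0.9   0.04] op 56.9 q6 2.29
t28.30 tcp [519.2 175.   32.9] yaw -2.092 z [ 0.001 -0.002 -1.   ] F [-5.6 -0.3 15.1] T [-0.15  0.96 -0.  ] op 57.4 q6 2.29
t28.40 tcp [519.2 175.   32.7] yaw -2.091 z [ 0.002 -0.002 -1.   ] F [-4.9 -1.3 16.9] T [-0.22  0.98  0.01] op 56.9 q6 2.29
```

Pushing down, the stiffness drops off at roughly 14–18 N, so the preload is inside the 8–22 N window. I'll unload, open and retreat.

```bash
python3 -m creep '[[[0,0,0],[0,0,0.016],0],[[0,0,0],[0,0,0.008],0]]' >/dev/null;python3 -c "
from h import *
st()"; python3 -m creep '[[[0,0,0],[0,0,0],0.8],[[0,0,0],[0,0,0],0.8],[[0,0,0],[0,0,0],0.8],[[0,0,0],[0,0,0],0.8]]' >/dev/null;python3 -c "
from h import *
st()"
```

```text
t28.60 tcp [519.1 175.   33.9] yaw -2.091 z [ 0.003 -0.002 -1.   ] F [  3.2   1.3 -14.3] T [ 0.17 -0.42  0.  ] op 57.4 q6 2.29
t29.00 tcp [520.7 175.3  34.8] yaw -2.092 z [ 0.005 -0.002 -1.   ] F [ 0.1  0.5 -0.3] T [0.14 0.01 0.01] op 70.0 q6 2.29
```

```bash
python3 -m creep '[[[0,0,0],[0,0,0.1],0.9],[[0,0,0],[0,0,0.2],0.9],[[0,0,0],[0,0,0.3],0.9],[[0,0,0],[0,0,0.3],0.9],[[0,0,0],[0,0,0.3],0.9],[[0,0,0],[0,0,0.3],0.9],[[0,0,0],[-0.1,-0.3,0.2],0.9],[[0,0,0],[-0.1,-0.3,0],0.9],[[0,0,0],[0,0,0],0.9],[[0,0,0],[0,0,0],0.9]]' >/dev/null; python3 - <<'E'
from h import *
s=st();p,d=grab_frame("wrist");a,e=grab_frame("side");np.savez("w5.npz",p=p,d=d)
cv2.imwrite("pics/w5.png",np.hstack([cv2.resize(p,(400,300)),cv2.resize(a[120:240,180:340],(400,300))])[:,:,::-1])
R=np.array(s["tcp_rot"]);P=wcloud(d)@R.T+np.array(s["tool_pos"])
r=np.hypot(P[...,0]-.5193,P[...,1]-.1756)
dz=np.median(P[...,2][(r>.05)&(r<.08)&(abs(P[...,2]-.04)<.006)])
m=(r>.018)&(r<.027)&(P[...,2]>.065)&(P[...,2]<.11);q=P[m]
A=np.c_[q[:,:2]-[.5193,.1756],np.ones(len(q))];c=np.linalg.lstsq(A,q[:,2],rcond=None)[0];print("ring top plane",c,len(q),"disc z",dz)
c=camera_params("side");P=cloud(c,e);m=(np.hypot(P[...,0]-.5193,P[...,1]-.1756)<.04)&(P[...,2]>.074)&(P[...,2]<.09);q=P[m];print("side ring top",np.median(q[:,2]),cv2.minEnclosingCircle(q[:,:2].astype(np.float32)*1000),len(q))
E
```

```text
t30.00 tcp [509.9 142.  128.1] yaw -2.092 z [ 0.008 -0.002 -1.   ] F [ 0.3 -0.6 -0.8] T [ 0.03  0.06 -0.01] op 78.8 q6 2.24
ring top plane [ 0.00033698 -0.00108821  0.08224337] 2575 disc z 0.039113121112223426
side ring top 0.08301121586754301 ((520.0172729492188, 173.02391052246094), 30.45063591003418) 317
```

View pics/w5.png

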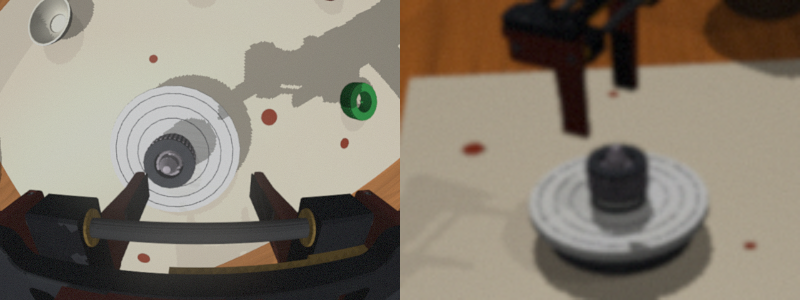

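The ring stands level on the hub, clear of the fingers. Its underside is 53.1 mm up against a free collar top of about 55.4 mm, so it is about 2.3 mm in, or roughly 16 N. That agrees with the push test, so I'll hand in.

```bash
python3 -c "
from plant import close_job
print(close_job())"
```

```text
the job is handed in; nothing more can be done
None
```

I screwed the ring onto the stud, let go of it and handed the job in at about 30 s, with no verdict reported. My checks put it snug on the collar, inside the 8–22 N window.

**What I did:** I squeezed the ring from two directions to centre it, then carried it over the stud and lowered it until the lugs met the thread. From there I turned it about 4.95 rad clockwise in one grip, sinking with the thread. The collar pushed back at about 54.9 mm underside height. After the slack was gone I turned about 0.35 rad more.

**Final checks:**
- **Snugness by camera:** the ring's underside reads 53.1 mm up against a free collar top of about 55.4 mm. That is about 2.3 mm in, or roughly 16 N.
- **Snugness by feel:** pushing down, the stiffness dropped off somewhere around 14–18 N, though the kink was blurred.
- **Position:** the wrist camera shows the ring's top level to about 0.001 rad. The side camera's circle centre was about 2.7 mm off the axis in y. I put that down to the view being one-sided, but did not check it further.
- **Bystanders:** I did not measure the jar, bowl, brush or wooden foot again at the end. No move came near them.

**What disagreed:**
- **Fingertip position:** the real fingertips sit about 27 mm behind the reported TCP. My first grasp therefore closed on air just above the ring. Both cameras showed this, and I corrected for it.
- **Contact on lowering:** first touching the thread gave a brief force of about 33 N, below the 70 N limit.

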